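# Light the sketchbook page with the pocket torch

## Task

The candle jar is standing on the sketchbook page: first lift it off and set it down upright, wholly on the round cork coaster. Then draw the round pocket torch up out of the wooden holder and tip it from upright to a slant about halfway between upright and level, holding it raised at least a hand's breadth (10 cm) above the desk with its lamp end pointing at the middle of the page. Finish still holding the torch there, motionless, as if to light the drawing, and leave the pencil box, flask and vase where they are.

Things in the scene. Friction and masses are not known exactly. Their poses are not given: they have to be found in the camera images.
- jar: The candle jar: closed amber glass jar with a dark lid, a round upright thing about 58 mm in diameter and 80 mm tall, 0.22 kg give or take a third, loose. Origin: centre of its underside; z up through the lid. It stands somewhere near the middle of the sketchbook page.
- coaster: Round cork coaster, fixed, 110 mm in diameter, 8 mm thick, on the desk. Origin: centre of its underside, on the desk.
- page (a point): Centre of the upper face of the sketchbook page, 10 mm above the desk. The sketchbook is a fixed flat block 130 mm (its x) by 180 mm (its y), 10 mm thick, off-white with a dark branch drawing and a dark wire spiral along one long edge. z points up.
- holder: Wooden desk holder, fixed block 170 (its x) by 75 (its y) by 75 mm high, with two round upright wells 43 mm wide, 60 mm deep (well floor 15 mm above the desk), 45 mm either side of its centre along its x. Torch in one, pencil box in the other; which is which varies. Origin: centre of its underside.
- torch: Pocket torch, loose, bare aluminium, round, 152 mm long, 0.12-0.20 kg, lamp end down in a well with play (may lean a few degrees). Head: 38 mm wide over the lowest 36 mm, tapering to a 28 mm body from 48 mm up to the tail (low button on top). 92 mm stands out of the holder. Origin: centre of the lens face; z runs from lens to tail, so the beam goes along -z.
- pencil_box: Bystander: square dark wooden pencil box, 28 x 28 mm and 140 mm tall, standing in the other well of the holder with some play, loose. Origin: centre of its underside; z up. About 80 mm stands out of the holder.
- flask: Bystander: white drinking flask with narrow neck and black cap, 66 mm in diameter, 190 mm tall, standing on the desk to the far left. Origin: centre of its underside.
- vase: Bystander: small dark vase, 92 mm in diameter at the belly, 130 mm tall, standing on the desk to the far right. Origin: centre of its underside.
Things that resemble listed ones, but are neither listed nor needed, are in the scene too. There is more than one size of the jar; the one meant has the size given above. Leave any turquoise look-alike of the part that bears page alone.

How it is judged:
By the outcome, as a careful person would: the job done as asked, in the order asked, and still so for the second after the job is handed in, while the arm keeps its last pose, push and grip.
It also fails if it takes over 51 s, if anything falls off the work surface, if the arm or the gripper's body presses on something with over 40 N, if the wrist force passes 120 N, or if a joint passes its speed limit or range.

## Robot

A 7-joint arm with a two-finger parallel gripper is mounted at the origin on the work surface. World frame = base frame: x ahead of the robot, y to its left, z up, the work surface at z = 0. Lengths are in m, angles in rad, forces in N, time in s.
With the tool pointing down it reaches from about 0.425 to 0.875 m from the base axis. Payload 4.7 kg.
Tool frame: the origin (TCP) lies at the very end of the fingers, on their centre line; the grasp point (between the pads) lies 19 mm behind it (ctrl.grasp_offset is the distance from the TCP to the grasp point, in m); z points along the fingers, y is the direction in which the jaws open and shut (so a half turn about z gives the same grasp; the last joint's range is limited). The gripper opens to 87 mm and grips with 3 to 60 N. Pads are 19 mm wide; open, the fingers measure 117 mm over their backs; the gripper's body (75 mm by 190 mm) begins 51 mm behind the grasp point.
Start: joints at [-1.091, 0.321, -0.07, 1.45, 0.023, 1.371, -0.057], TCP at [0.292, 0.581, 0.191] pointing down, gripper open.
Joint ranges: [-2.86, 2.86], [-0.3, 2.09], [-1.38, 1.24], [0.06, 2.45], [-1.56, 4.7], [0.09, 2.05], [-2.69, 2.69]. Speed limits (rad/s): [2.57, 2.57, 3.14, 3.14, 3.14, 3.14, 3.14].

## Interface

Orientations are given as a rotation vector (axis times angle).
In Python, from bench import ctrl gives the robot as it stands.
- The arm moves only by the shell command python3 -m creep 'ROWS' [FORCE]. ROWS is JSON, a list that holds one entry, the list of rows, each a list of 7 numbers: the opening, from 0 (shut) to 1 (fully open), then the shift along the tool's x, y, z in mm, then the turn, a rotation vector about the tool's x, y, z in rad. In form: [[[grip, dx, dy, dz, rx, ry, rz], ...]]. A call has 1 to 5 rows; each row is the pose to reach, as a shift and turn from the pose commanded when the call began, along the tool's axes at that moment; what a row does not reach only later rows make up. A row lasts 1/10 s, in which the tool goes at most 50 mm and 8.59 degrees, less where a joint would pass 70% of its speed; a pose out of reach is approached as far as the arm can. A call with a gripper value outside its range is refused whole. The fingers move at their own pace and stop on an object; FORCE is the grip in N (left out, the last holds). Time passes only in rows, so rows that repeat a pose let the fingers close. It gives the time, the measured TCP pose, the force and the opening at its end, in the units of the state.
- ctrl.get_state(): the state, without advancing time (a new reading comes with each control period).
- ctrl.get_image(name): name is "side" or "top" or "wrist"; returns the picture (384x512x3 uint8, red, green, blue); there is no depth.
- ctrl.camera_params(name): a dict with "K" (3x3 intrinsics, pixels), "k1" (the pictures are not rectified: a ray, as slopes to the right and down, at radius r is drawn at 1 + k1 r^2 times it, then the intrinsics apply), "pose" (4x4, takes a point from camera to world coordinates). Camera axes: x right, y down, z forward; pixel columns grow to the right and rows downward; lengths in m; the calibration is good to about 2 mm. A picture is of the moment at which its call begins: read the wrist's pose just before it. camera_params takes no time and is no camera call; for the wrist camera it gives the pose at the moment of the call.
- ctrl.close_job(): hands the job in, once; it reports no verdict.
The state is a dict: "time": time; "joint_positions": joint angles; "qd": joint speeds; "joint_torque": joint torques, N m; "position": TCP position; "tool_rot": TCP orientation; "ft_force": force on the tool from outside, world axes, zero at the start; "torque": the same for the moment, N m; "grip_width": opening from 0.0 (shut) to 1.0 (fully open).
Only numpy, scipy, OpenCV 4.12 (cv2) and the standard library are available. Lean on these libraries where they do the work, as an engineer would, in place of code of your own. Each camera call takes 0.05 s, during which the arm holds its last target. There are 200 camera calls.

## Working session

There is one attempt and no reset: what is moved stays moved. The work goes in short steps, Python scripts to look and compute and a shell command to move; the robot and the scene stay as the last step left them, time stands still between calls to the robot, and variables do not carry over. Pictures are saved under pics/ and viewed, about 8 in all and at most 12, crops included, and the job is handed in when it is done.

```bash
ls; mkdir -p pics
python3 - <<'E'
from bench import ctrl
import cv2,numpy as np
s=ctrl.get_state();print(s['time'],s['position'],s['tool_rot'],s['grip_width'])
for n in("top","side","wrist"):
    p=ctrl.camera_params(n);print(n,np.round(p['K'],1).tolist(),p['k1'],np.round(p['pose'],3).tolist())
    im=ctrl.get_image(n);cv2.imwrite(f"pics/{n}0.png",im[:,:,::-1])
E
```

```text
pics
0.0 [0.29170226 0.58017268 0.19035358] [-7.24959440e-01 -3.05642541e+00  2.96607347e-03] 1.0009998260619393
top [[498.1, 0.0, 260.7], [0.0, 498.1, 190.0], [0.0, 0.0, 1.0]] -0.21424808071773999 [[-0.012, -0.993, 0.119, 0.414], [-1.0, 0.013, 0.007, -0.005], [-0.008, -0.119, -0.993, 1.067], [0.0, 0.0, 0.0, 1.0]]
side [[352.1, 0.0, 250.4], [0.0, 352.1, 189.3], [0.0, 0.0, 1.0]] -0.0218982328983328 [[0.911, -0.244, 0.333, 0.254], [-0.413, -0.547, 0.728, -0.592], [0.004, -0.8, -0.6, 0.524], [0.0, 0.0, 0.0, 1.0]]
wrist [[310.6, 0.0, 254.5], [0.0, 310.6, 193.7], [0.0, 0.0, 1.0]] 0.002371946787388074 [[0.449, 0.863, 0.23, 0.229], [0.893, -0.433, -0.118, 0.611], [-0.002, 0.259, -0.966, 0.384], [0.0, 0.0, 0.0, 1.0]]
```

View pics/top0.png

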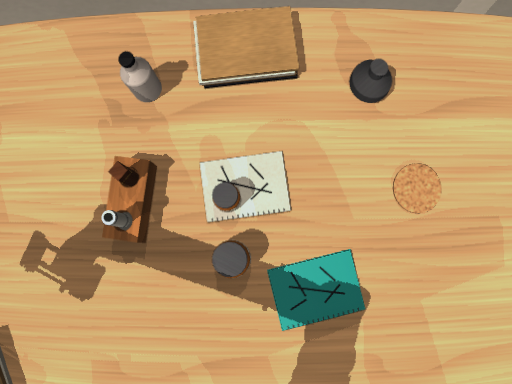

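View pics/side0.png

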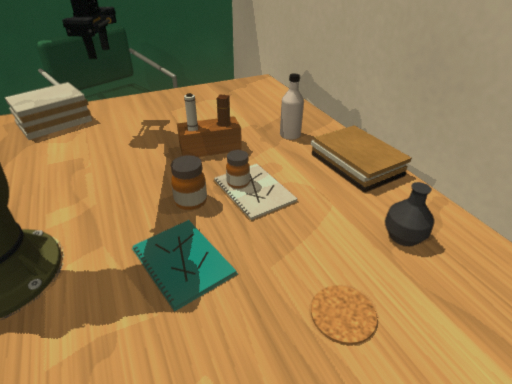

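Top view: the jar is on the off-white page at (226,195), with a bigger decoy at (230,258). Coaster is at (417,188), torch tail at about (109,217), pencil box at (123,173), and the turquoise decoy at (316,290). The side view agrees: jar (238,168), torch (191,110), coaster (344,313).

```bash
cat > h.py <<'E'
from bench import ctrl
import cv2,numpy as np
from scipy.spatial.transform import Rotation as R
def par(n):
    p=ctrl.camera_params(n);return np.array(p['K']),p['k1'],np.array(p['pose'])
def ray(P,uv):
    K,k,T=P;D=np.array([k,0,0,0,0.])
    x=cv2.undistortPoints(np.array([[uv]],float),K,D)[0,0]
    d=T[:3,:3]@[x[0],x[1],1];return T[:3,3],d/np.linalg.norm(d)
def onz(P,uv,z):
    o,d=ray(P,uv);return o+d*(z-o[2])/d[2]
def tri(P1,a,P2,b):
    o1,d1=ray(P1,a);o2,d2=ray(P2,b)
    t=np.linalg.lstsq(np.c_[d1,-d2],o2-o1,rcond=None)[0]
    p,q=o1+t[0]*d1,o2+t[1]*d2;return (p+q)/2,np.linalg.norm(p-q)
def proj(P,X):
    K,k,T=P;return cv2.projectPoints(np.array([(np.linalg.inv(T)@[*X,1])[:3]]),np.zeros(3),np.zeros(3),K,np.array([k,0,0,0,0.]))[0].ravel()
def blobs(m,amin=60):
    c,_=cv2.findContours(m.astype(np.uint8)*255,cv2.RETR_EXTERNAL,cv2.CHAIN_APPROX_NONE)
    return sorted([k for k in c if cv2.contourArea(k)>amin],key=cv2.contourArea,reverse=True)
E
cat > m.py <<'E'
from h import *
for n in("top","side"):
    bgr=cv2.imread(f"pics/{n}0.png");H,S,V=[c.astype(int) for c in cv2.split(cv2.cvtColor(bgr,cv2.COLOR_BGR2HSV))]
    for nm,m in dict(white=(S<60)&(V>150),dark=(V<75)&(S<110),cork=(H<16)&(S>90)&(V>120),brown=(S>110)&(V<130)&(H<20)).items():
        print(n,nm)
        for c in blobs(m)[:9]:
            e=cv2.minAreaRect(c);print('  ',int(cv2.contourArea(c)),np.round(e[0],1),np.round(e[1],1),round(e[2]),cv2.boundingRect(c))
    x,y,w,h=(60,140,260,150) if n=="top" else (130,70,180,150)
    cv2.imwrite(f"pics/{n}crop.png",cv2.resize(bgr[y:y+h,x:x+w],None,fx=3 if n=="top" else 4,fy=3 if n=="top" else 4,interpolation=2))
E
python3 m.py
```

```text
top white
   4808 [244.1 186.1] [60.5 83.9] 82 (200, 151, 90, 71)
   375 [474.    6.5] [13. 40.] 90 (454, 0, 41, 14)
   316 [132.8  77.5] [27.3 17.4] 9 (120, 67, 28, 20)
   185 [242.8  46.7] [62.3 96.3] 84 (193, 21, 102, 63)
   147 [107.5 217. ] [14. 13.] 90 (101, 210, 14, 15)
top dark
   1226 [370.5  81. ] [42. 41.] 90 (350, 60, 42, 43)
   181 [126.8  59.8] [16.3 14.1] 45 (119, 52, 18, 16)
   141 [250.5  81.3] [ 3.5 93.5] 83 (204, 74, 94, 14)
   136 [122.5 221. ] [18. 17.] 90 (114, 212, 18, 19)
   62 [  4.4 365.9] [36.7  2.8] 72 (0, 348, 12, 36)
top cork
   6331 [255.5 113. ] [ 40. 511.] 90 (0, 93, 512, 41)
   5023 [96.8 53.4] [ 77.5 196.9] 86 (0, 12, 197, 80)
   3715 [179.5 351. ] [ 64. 359.] 90 (0, 319, 360, 65)
   3652 [374.2 268.1] [ 78.3 275.8] 88 (237, 226, 275, 85)
   3299 [308.  199.5] [ 99. 406.] 90 (105, 150, 407, 100)
   2017 [ 49.3 264.2] [105.7  39.6] 24 (0, 245, 105, 56)
   1994 [449.3 184.8] [ 50.8 126.2] 83 (385, 163, 127, 52)
   1739 [334.7  45.4] [82.4 77.4] 82 (291, 9, 85, 77)
   1150 [113.1 196.2] [40.3 80.5] 56 (80, 173, 67, 56)
top brown
   7306 [118.9 208.1] [
[... 1155 characters left out ...]
 90 (228, 158, 19, 8)
   60 [294.   77.5] [ 7. 10.] 90 (289, 74, 11, 8)
side cork
   2608 [343.4 314.4] [68.2 53.8] 24 (311, 286, 67, 57)
   167 [213.5 124.5] [11. 33.] 90 (197, 119, 34, 12)
side brown
   6263 [192.4 165.4] [116.4 120.3] 71 (129, 95, 123, 141)
   2112 [ 92.2 298.1] [55.3 47.1] 85 (71, 269, 47, 59)
   1711 [ 33. 303.] [66. 68.] 0 (0, 269, 67, 69)
   1364 [144.5 290.4] [53.8 45.4] 76 (117, 264, 57, 51)
   1142 [361.1 174.5] [107.1  34.6] 12 (312, 147, 104, 49)
   583 [ 61.5 125.4] [18.  73.1] 73 (24, 108, 76, 35)
   537 [412.3 229.3] [61.1 50.1] 74 (385, 193, 60, 64)
   386 [349.1 158.3] [119.5  28.3] 13 (292, 133, 119, 45)
   332 [ 53.7 110.8] [ 6.1 68.8] 75 (20, 100, 68, 23)
```

View pics/topcrop.png

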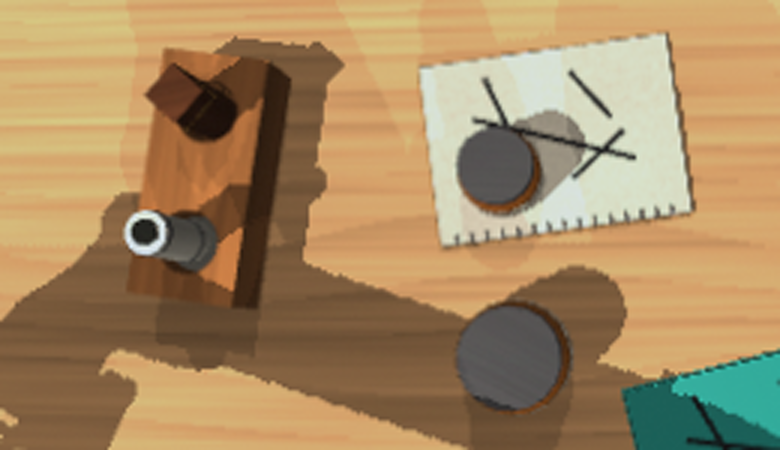

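View pics/sidecrop.png

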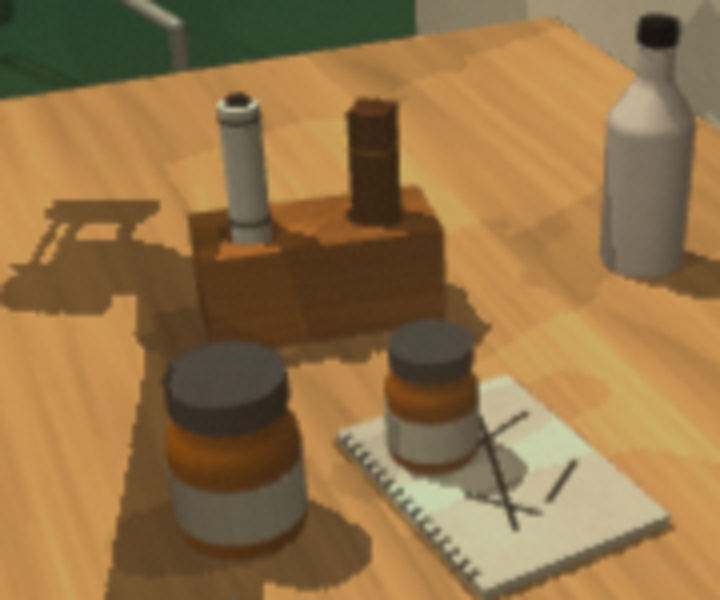

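Crops. In the top crop (x3), the jar lid is at (497,165), torch tail at (146,233), and the page corners are clear. In the side crop (x4), the lid top is at (431,338), torch tail at (238,101), and the holder's top face is visible. Next I triangulate.

```bash
cat > m2.py <<'E'
from h import *
T,S=par("top"),par("side")
t=lambda u,v:(60+(u-1)/3,140+(v-1)/3); s=lambda u,v:(130+(u-1.5)/4,70+(v-1.5)/4)
for n,a,b in [("lid",(497,165),(431,338)),("bigjar",(510,356),(228,372)),("tail",(146,233),(238,101)),("pageC1",(443,247),(339,438)),("pageC2",(694,212),(481,592)),("pageC3",(668,33),(668,519)),("pageC4",(418,68),(503,378)),("holdA",(128,290),(190,213)),("holdB",(164,48),(418,188)),("holdC",(268,62),(443,232)),("holdD",(233,305),(203,262))]:
    X,e=tri(T,t(*a),S,s(*b));print(n,np.round(X,4),'gap',round(e,4))
pg=[onz(T,t(*c),.010) for c in((443,247),(694,212),(668,33),(418,68))]
print("page",np.mean(pg,0),[np.linalg.norm(pg[i]-pg[i-1]).round(4) for i in range(4)])
hd=[onz(T,t(*c),.075) for c in((128,290),(164,48),(268,62),(233,305))]
print("holder",np.mean(hd,0),[np.linalg.norm(hd[i]-hd[i-1]).round(4) for i in range(4)],hd)
c=np.mean(hd,0);ax=(hd[0]-hd[1]+hd[3]-hd[2]);ax/=np.linalg.norm(ax);print("ax",ax,"wells",c+.045*ax,c-.045*ax)
print("lid@.09",onz(T,t(497,165),.09),"tail@.167",onz(T,t(146,233),.167))
for n,P in(("top",T),("side",S)):
    im=cv2.imread(f"pics/{n}0.png");g=cv2.GaussianBlur(im,(3,3),0)
    # coaster: grabcut-free mask by Lab distance to colour at centre
    cx,cy=(417,188) if n=="top" else(344,313)
    L=cv2.cvtColor(im,cv2.COLOR_BGR2LAB).astype(float)
    ref=np.median(L[cy-8:cy+8,cx-8:cx+8].reshape(-1,3),0)
    m=(np.abs(L-ref)*[.4,1,1]).sum(2)<22
    m=cv2.morphologyEx(m.astype(np.uint8),cv2.MORPH_CLOSE,np.ones((5,5)));m=cv2.morphologyEx(m,cv2.MORPH_OPEN,np.ones((9,9)))
    k=[c for c in blobs(m) if cv2.pointPolygonTest(c,(cx,cy),False)>0]
    if k:
        e=cv2.fitEllipse(cv2.convexHull(k[0]));print(n,"coaster px",e,onz(P,e[0],.008 if n=="top" else .006));globals()['c'+n]=e[0]
print(tri(T,ctop,S,cside))
E
python3 m2.py
```

```text
lid [0.523  0.0716 0.0923] gap 0.0002
bigjar [0.3984 0.0629 0.106 ] gap 0.0004
tail [0.4752 0.2836 0.1684] gap 0.0007
pageC1 [0.4754 0.1171 0.0044] gap 0.0022
pageC2 [ 0.4963 -0.0615  0.0099] gap 0.0011
pageC3 [ 0.6256 -0.045   0.0075] gap 0.0024
pageC4 [0.6027 0.136  0.0058] gap 0.0026
holdA [0.4428 0.3257 0.0753] gap 0.0009
holdB [0.6096 0.3051 0.0714] gap 0.0002
holdC [0.5981 0.2306 0.0723] gap 0.0002
holdD [0.4324 0.2521 0.0743] gap 0.0002
page [0.55001205 0.03618714 0.01      ] [np.float64(0.1304), np.float64(0.1799), np.float64(0.1304), np.float64(0.1819)]
holder [0.52023906 0.27795441 0.075     ] [np.float64(0.0746), np.float64(0.1679), np.float64(0.0749), np.float64(0.1667)] [array([0.44236655, 0.32587709, 0.075     ]), array([0.60881527, 0.30401008, 0.075     ]), array([0.59749774, 0.22996953, 0.075     ]), array([0.43227668, 0.25196095, 0.075     ])]
ax [-0.99136994  0.13109404  0.        ] wells [0.47562741 0.28385365 0.075     ] [0.56485071 0.27205518 0.075     ]
lid@.09 [0.5231877  0.07181542 0.09      ] tail@.167 [0.47496698 0.28411301 0.167     ]
top coaster px ((361.36639404296875, 187.67071533203125), (371.99188232421875, 918.8778686523438), 95.84674072265625) [ 0.54370965 -0.21498011  0.008     ]
side coaster px ((255.16580200195312, 295.68768310546875), (436.41412353515625, 530.4342041015625), 79.94931030273438) [ 0.4211923  -0.24890914  0.006     ]
(array([ 0.49741096, -0.21376165, -0.05687274]), np.float64(0.11052664701917873))
```

```bash
python3 - <<'E'
from h import *
T,S=par("top"),par("side")
print("coaster",tri(T,(417,188),S,(344,313.5)),onz(T,(417,188),.008))
E
python3 -m creep '[[[1,-78,-63,-40,0,0,-0.233],[1,-156,-126,-40,0,0,-0.466],[1,-156,-126,-40,0,0,-0.466],[1,-156,-126,-40,0,0,-0.466],[1,-156,-126,-40,0,0,-0.466]]]' 20
```

```text
coaster (array([ 0.54262051, -0.3410622 ,  0.00337206]), np.float64(0.0013635753805611194)) [ 0.54146559 -0.33923006  0.008     ]
time: 0.65
position: [0.3797, 0.3915, 0.2327]
tool_rot: [0.015, 3.138, -0.002]
ft_force: [0.2, 0.3, 0.4]
grip_width: 1.0
```

```bash
python3 -m creep '[[[1,-48,-107,0,0,0,0],[1,-80,-150,0,0,0,0],[1,-95,-213,0,0,0,0],[1,-95,-213,0,0,0,0],[1,-95,-213,0,0,0,0]]]' | head -2
python3 -m creep '[[[1,-24,-54,0,0,0,0],[1,-48,-107,0,0,0,0],[1,-48,-107,0,0,0,0],[1,-48,-107,0,0,0,0],[1,-48,-107,0,0,0,0]]]'
python3 - <<'E'
from h import *
s=ctrl.get_state();P=par("wrist");im=ctrl.get_image("wrist");cv2.imwrite("pics/w1.png",im[:,:,::-1])
print(s['position'],R.from_rotvec(s['tool_rot']).as_matrix().round(3).tolist(),s['qd'].round(3) if hasattr(s['qd'],'round') else s['qd'])
print('exp lid px',proj(P,[.523,.0716,.092]),P[2].round(3).tolist())
E
```

```text
time: 1.15
position: [0.4709, 0.1813, 0.2314]
time: 1.65
position: [0.5175, 0.0791, 0.2311]
tool_rot: [0.0, -3.141, -0.001]
ft_force: [-0.4, 1.0, -0.2]
grip_width: 0.999
[0.51749454 0.0790517  0.23112984] [[-1.0, -0.0, -0.001], [-0.0, 1.0, 0.001], [0.001, 0.001, -1.0]] [-0.02  -0.006 -0.027  0.    -0.004 -0.     0.002]
exp lid px [248.47577534 182.22849705] [[-0.0, 0.966, 0.258, 0.447], [1.0, -0.0, 0.001, 0.078], [0.001, 0.258, -0.966, 0.425], [0.0, 0.0, 0.0, 1.0]]
```

View pics/w1.png

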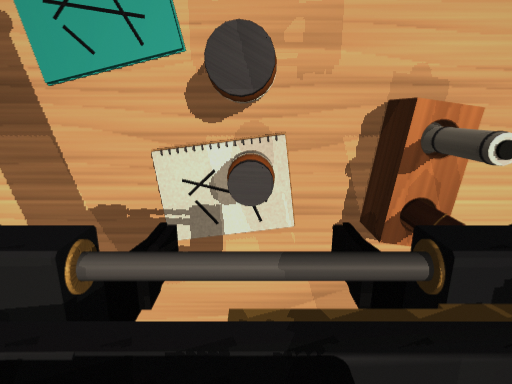

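The wrist view has the jar lid at (251,182) against a predicted (248.5,182), so the position agrees to within 3 mm. Descending.

```bash
python3 -m creep '[[[1,-5,-6,45,0,0,0],[1,-5,-6,90,0,0,0],[1,-5,-6,120,0,0,0],[1,-5,-6,130,0,0,0],[1,-5,-6,130,0,0,0]]]'
python3 -m creep '[[[1,0,0,20,0,0,0],[1,0,0,40,0,0,0],[1,0,0,55,0,0,0],[1,0,0,64,0,0,0],[1,0,0,64,0,0,0]]]'
python3 -m creep '[[[0.5,0,0,0,0,0,0],[0.5,0,0,0,0,0,0],[0.5,0,0,0,0,0,0],[0.5,0,0,0,0,0,0],[0.5,0,0,0,0,0,0]]]' 15
python3 -m creep '[[[0.5,0,0,0,0,0,0],[0.5,0,0,0,0,0,0],[0.5,0,0,0,0,0,0],[0.5,0,0,0,0,0,0],[0.5,0,0,0,0,0,0]]]' 15
```

```text
time: 2.2
position: [0.5216, 0.0735, 0.1004]
tool_rot: [0.004, -3.139, 0.001]
ft_force: [0.3, -0.1, 0.5]
grip_width: 1.0
time: 2.7
position: [0.5232, 0.0728, 0.0379]
tool_rot: [-0.002, 3.141, 0.0]
ft_force: [-0.4, 0.2, 0.5]
grip_width: 1.002
time: 3.2
position: [0.523, 0.0722, 0.0378]
tool_rot: [-0.0, 3.141, 0.0]
ft_force: [-0.5, 0.8, -0.5]
grip_width: 0.632
time: 3.7
position: [0.5231, 0.0725, 0.0377]
tool_rot: [-0.001, 3.141, 0.001]
ft_force: [-0.7, 1.0, 3.1]
grip_width: 0.587
```

```bash
python3 -m creep '[[[0.3,0,0,0,0,0,0],[0.3,0,0,0,0,0,0],[0.3,0,0,0,0,0,0],[0.3,0,0,0,0,0,0],[0.3,0,0,0,0,0,0]]]' 20
python3 -m creep '[[[0.3,0,0,-5,0,0,0],[0.3,0,0,-12,0,0,0],[0.3,0,0,-20,0,0,0],[0.3,0,0,-20,0,0,0],[0.3,0,0,-20,0,0,0]]]'
python3 - <<'E'
from h import *
im=ctrl.get_image("side")[100:260,130:330];cv2.imwrite("pics/s1.png",cv2.resize(im[:,:,::-1],None,fx=3,fy=3))
E
```

```text
time: 4.2
position: [0.5231, 0.0725, 0.0377]
tool_rot: [-0.001, 3.141, 0.001]
ft_force: [-0.5, 2.2, 3.0]
grip_width: 0.583
time: 4.7
position: [0.523, 0.072, 0.0577]
tool_rot: [-0.0, 3.141, 0.0]
ft_force: [0.3, 0.3, -1.8]
grip_width: 0.589
```

View pics/s1.png

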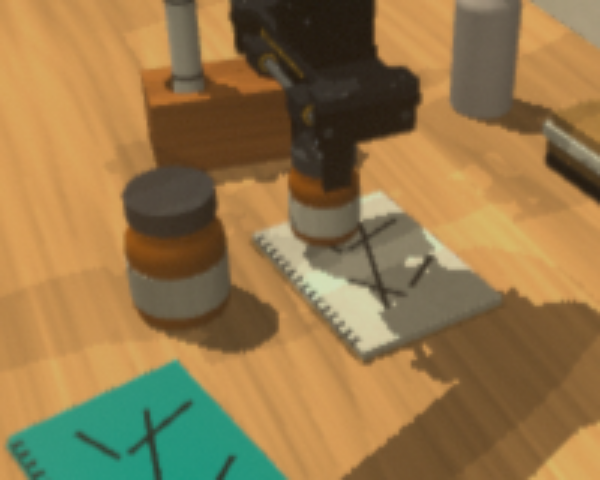

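The side view shows the jar clear of the page, upright between the fingers. Next I carry it to the coaster.

```bash
python3 -m creep '[[[0.3,0,-5,-20,0,0,0],[0.3,-1,-20,-40,0,0,0],[0.3,-2,-50,-40,0,0,0],[0.3,-4,-85,-40,0,0,0],[0.3,-6,-125,-40,0,0,0]]]' | head -2
python3 -m creep '[[[0.3,-2,-40,0,0,0,0],[0.3,-4,-80,0,0,0,0],[0.3,-6,-120,0,0,0,0],[0.3,-8,-160,0,0,0,0],[0.3,-9,-195,0,0,0,0]]]' |head -2
python3 -m creep '[[[0.3,-2,-30,0,0,0,0],[0.3,-3,-55,0,0,0,0],[0.3,-4,-75,0,0,0,0],[0.3,-4,-87,0,0,0,0],[0.3,-4,-92,0,0,0,0]]]' |head -2
python3 -m creep '[[[0.3,0,0,10,0,0,0],[0.3,0,0,20,0,0,0],[0.3,0,0,30,0,0,0],[0.3,0,0,30,0,0,0],[0.3,0,0,30,0,0,0]]]'
python3 - <<'E'
from h import *
P=par("side");print(proj(P,[.542,-.340,.008]))
im=ctrl.get_image("side")[200:380,230:430];cv2.imwrite("pics/s2.png",cv2.resize(im[:,:,::-1],None,fx=3,fy=3))
E
```

```text
time: 5.25
position: [0.5287, -0.053, 0.0974]
time: 5.75
position: [0.5374, -0.2501, 0.0971]
time: 6.25
position: [0.5412, -0.341, 0.0969]
time: 6.75
position: [0.5419, -0.339, 0.0669]
tool_rot: [0.002, -3.141, -0.001]
ft_force: [0.1, -0.6, -1.4]
grip_width: 0.586
[343.35935339 311.54898005]
```

View pics/s2.png

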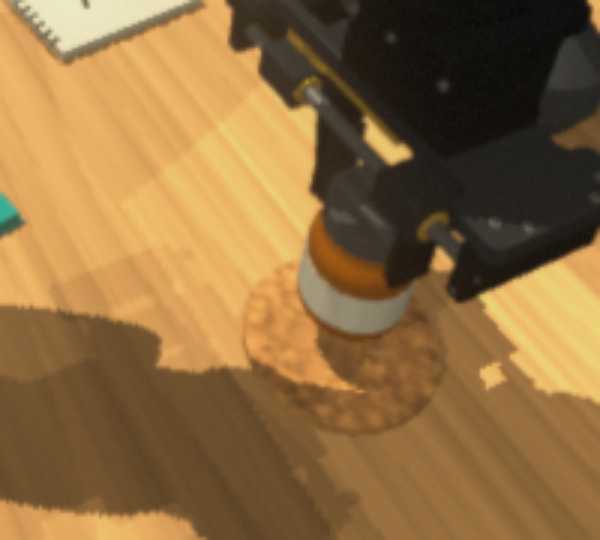

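Jar is held over the coaster, with its centre about in line with the coaster's. Lowering slowly onto it.

```bash
python3 -m creep '[[[0.3,0,0,6,0,0,0],[0.3,0,0,12,0,0,0],[0.3,0,0,18,0,0,0],[0.3,0,0,23,0,0,0],[0.3,0,0,26,0,0,0]]]'
python3 -m creep '[[[0.3,0,0,1,0,0,0],[0.3,0,0,2,0,0,0],[0.3,0,0,3,0,0,0],[0.3,0,0,4,0,0,0],[0.3,0,0,5,0,0,0]]]'
```

```text
time: 7.3
position: [0.5416, -0.3396, 0.0406]
tool_rot: [0.0, -3.141, -0.001]
ft_force: [-0.5, 0.4, -1.9]
grip_width: 0.588
time: 7.8
position: [0.5421, -0.3399, 0.0366]
tool_rot: [-0.0, 3.141, -0.0]
ft_force: [0.3, 0.1, -2.5]
grip_width: 0.585
```

```bash
python3 -m creep '[[[0.3,0,0,0.7,0,0,0],[0.3,0,0,1.4,0,0,0],[0.3,0,0,2,0,0,0],[0.3,0,0,2,0,0,0],[0.3,0,0,2,0,0,0]]]'
```

```text
time: 8.3
position: [0.5426, -0.3398, 0.0358]
tool_rot: [-0.001, 3.14, 0.0]
ft_force: [-2.1, 1.0, 4.7]
grip_width: 0.585
```

Contact is up to +4.7 N. Releasing, raising and checking.

```bash
python3 -m creep '[[[0.65,0,0,0,0,0,0],[0.7,0,0,0,0,0,0],[0.8,0,0,0,0,0,0],[1,0,0,0,0,0,0],[1,0,0,0,0,0,0]]]'
python3 -m creep '[[[1,0,0,0,0,0,0],[1,0,0,0,0,0,0],[1,0,0,-15,0,0,0],[1,0,0,-50,0,0,0],[1,0,0,-90,0,0,0]]]'
python3 -m creep '[[[1,0,25,-45,0,0,0],[1,20,60,-90,0,0,0],[1,30,110,-105,0,0,0],[1,40,160,-105,0,0,0],[1,40,200,-105,0,0,0]]]'
python3 - <<'E'
from h import *
a=ctrl.get_image("top")[120:260,340:480];b=ctrl.get_image("side")[230:370,270:410]
cv2.imwrite("pics/j2.png",cv2.resize(np.hstack([a,b])[:,:,::-1],None,fx=2.7,fy=2.7))
for n in('top','side'): print(n,proj(par(n),[.542,-.340,.088]),proj(par(n),[.542,-.340,.008]))
E
```

```text
time: 8.8
position: [0.5418, -0.3399, 0.0343]
tool_rot: [0.0, -3.141, 0.0]
ft_force: [0.2, 0.1, 0.6]
grip_width: 0.887
time: 9.3
position: [0.5411, -0.3394, 0.1253]
tool_rot: [-0.0, -3.14, -0.001]
ft_force: [0.5, 0.3, 0.3]
grip_width: 1.001
time: 9.8
position: [0.5017, -0.1426, 0.2323]
tool_rot: [0.004, 3.137, 0.0]
ft_force: [1.1, 1.3, 0.3]
grip_width: 1.001
top [429.00757285 182.89516791] [417.32524568 187.75307413]
side [351.90609192 280.93940152] [343.35935339 311.54898005]
```

View pics/j2.png

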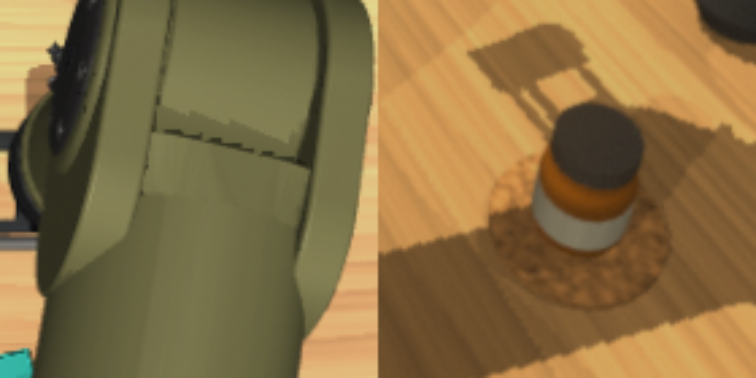

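The jar stands upright on the coaster: lid at side px (351,279) against an expected (352,281). The top view is blocked by the arm. Now the torch.

```bash
python3 -m creep '[[[1,3,40,0,0,0,0],[1,6,85,0,0,0,0],[1,9,130,0,0,0,0],[1,12,175,0,0,0,0],[1,15,220,0,0,0,0]]]' | head -2
python3 -m creep '[[[1,3,45,0,0,0,0],[1,6,90,0,0,0,0],[1,9,135,0,0,0,0],[1,11,170,0,0,0,0],[1,12,190,0,0,0,0]]]' |head -2
python3 -m creep '[[[1,0,10,0,0,0,0],[1,0,17,0,0,0,0],[1,0,17,0,0,0,0],[1,0,17,0,0,0,0],[1,0,17,0,0,0,0]]]'
```

```text
time: 10.4
position: [0.4871, 0.078, 0.2307]
time: 10.9
position: [0.4743, 0.2703, 0.2303]
time: 11.4
position: [0.4755, 0.2826, 0.2296]
tool_rot: [0.003, 3.141, -0.0]
ft_force: [0.3, -0.6, 0.1]
grip_width: 0.997
```

```bash
python3 -m creep '[[[1,0,1,30,0,0,0],[1,0,1,60,0,0,0],[1,0,1,90,0,0,0],[1,0,1,110,0,0,0],[1,0,1,120,0,0,0]]]'
python3 -m creep '[[[0.2,0,0,0,0,0,0],[0.2,0,0,0,0,0,0],[0.2,0,0,0,0,0,0],[0.2,0,0,0,0,0,0],[0.2,0,0,0,0,0,0]]]' 12
python3 -m creep '[[[0.1,0,0,0,0,0,0],[0.1,0,0,0,0,0,0],[0.1,0,0,0,0,0,0],[0.1,0,0,0,0,0,0],[0.1,0,0,0,0,0,0]]]' 30
python3 -m creep '[[[0.1,0,0,0,0,0,0],[0.1,0,0,0,0,0,0],[0.1,0,0,0,0,0,0],[0.1,0,0,0,0,0,0],[0.1,0,0,0,0,0,0]]]' 45
```

```text
time: 11.9
position: [0.4741, 0.2833, 0.1074]
tool_rot: [-0.002, -3.139, 0.003]
ft_force: [0.8, 0.9, -0.6]
grip_width: 1.0
time: 12.4
position: [0.4754, 0.2854, 0.1103]
tool_rot: [-0.0, 3.14, 0.001]
ft_force: [-0.7, -0.7, 0.6]
grip_width: 0.633
time: 12.9
position: [0.4749, 0.2852, 0.1094]
tool_rot: [-0.001, 3.141, 0.0]
ft_force: [-0.5, 0.1, -0.1]
grip_width: 0.31
time: 13.4
position: [0.4749, 0.2852, 0.1094]
tool_rot: [-0.0, 3.142, 0.0]
ft_force: [0.0, 1.4, -0.8]
grip_width: 0.304
```

```bash
python3 -m creep '[[[0.1,0,0,-5,0,0,0],[0.1,0,0,-15,0,0,0],[0.1,0,0,-25,0,0,0],[0.1,0,0,-35,0,0,0],[0.1,0,0,-45,0,0,0]]]'
python3 -m creep '[[[0.1,0,0,-18,0,0,0],[0.1,0,0,-36,0,0,0],[0.1,0,0,-54,0,0,0],[0.1,0,0,-72,0,0,0],[0.1,0,0,-90,0,0,0]]]'
python3 -m creep '[[[0.1,0,0,-10,0,0,0],[0.1,0,0,-20,0,0,0],[0.1,0,0,-20,0,0,0],[0.1,0,0,-20,0,0,0],[0.1,0,0,-20,0,0,0]]]'
```

```text
time: 13.9
position: [0.4752, 0.2851, 0.1557]
tool_rot: [-0.0, 3.141, 0.001]
ft_force: [0.2, -0.4, -0.8]
grip_width: 0.304
time: 14.4
position: [0.475, 0.285, 0.246]
tool_rot: [-0.0, 3.141, 0.001]
ft_force: [0.1, 0.1, -0.7]
grip_width: 0.306
time: 14.9
position: [0.4745, 0.2847, 0.2634]
tool_rot: [0.0, -3.14, 0.002]
ft_force: [0.3, 0.4, -2.5]
grip_width: 0.31
```

Torch is out of the holder (about 1.5-2.5 N load). Tipping it next.

```bash
python3 -m creep '[[[0.1,0,0,0,0.06,0,0],[0.1,0,0,0,0.14,0,0],[0.1,0,0,0,0.22,0,0],[0.1,0,0,0,0.30,0,0],[0.1,0,0,0,0.38,0,0]]]'
python3 -m creep '[[[0.1,0,0,0,0.08,0,0],[0.1,0,0,0,0.16,0,0],[0.1,0,0,0,0.24,0,0],[0.1,0,0,0,0.32,0,0],[0.1,0,0,0,0.405,0,0]]]'
python3 - <<'E'
from h import *
s=ctrl.get_state();M=R.from_rotvec(s['tool_rot']).as_matrix();print(M.round(3),np.round(s['joint_positions'],2))
p=s['position'];t=np.array([.55,.036+.2165,.2265]);print(M.T@(t-p)*1000)
E
```

```text
time: 15.4
position: [0.4748, 0.2852, 0.2639]
tool_rot: [0.001, -3.084, 0.598]
ft_force: [1.7, 0.4, -2.1]
grip_width: 0.3
time: 15.9
position: [0.4749, 0.2855, 0.2638]
tool_rot: [-0.001, 2.901, -1.205]
ft_force: [0.4, 0.4, -1.4]
grip_width: 0.306
[[-1.    -0.001  0.   ]
 [-0.001  0.706 -0.709]
 [ 0.    -0.709 -0.706]] [-0.93  0.53  0.03  1.25  0.48  1.98  0.72]
[-75.07554083   3.06297543  49.7091862 ]
```

```bash
python3 -m creep '[[[0.1,-10,0,0,0,0,0],[0.1,-30,0,0,0,0,0],[0.1,-50,0,10,0,0,0],[0.1,-68,1,20,0,0,0],[0.1,-75,3,30,0,0,0]]]'
python3 -m creep '[[[0.1,0,0,8,0,0,0],[0.1,0,0,16,0,0,0],[0.1,0,0,20,0,0,0],[0.1,0,0,20,0,0,0],[0.1,0,0,20,0,0,0]]]'
python3 - <<'E'
from h import *
s=ctrl.get_state();M=R.from_rotvec(s['tool_rot']).as_matrix();print(s['position'],M[:,2].round(3),np.round(s['joint_positions'],2))
z=M[:,2];p=s['position'];h=p+z*(.01-p[2])/z[2];print("hit",h)
a=ctrl.get_image("side")[60:260,120:360];b=ctrl.get_image("top")[110:310,60:300]
cv2.imwrite("pics/sA.png",a[:,:,::-1]);cv2.imwrite("pics/tA.png",b[:,:,::-1])
cv2.imwrite("pics/t2.png",cv2.resize(np.vstack([a[:160],b[:190]])[:,:,::-1],None,fx=1.7*1,fy=1.7) if 0 else cv2.resize(np.hstack([a,b])[:,:,::-1],None,fx=1.66,fy=1.66))
for n in('side','top'):
    for f in(.094,-.058):print(n,f,proj(par(n),p+z*f))
E
```

```text
time: 16.4
position: [0.5525, 0.2632, 0.2405]
tool_rot: [0.007, 2.902, -1.202]
ft_force: [-0.2, -0.2, -1.8]
grip_width: 0.301
time: 16.9
position: [0.5496, 0.2524, 0.2273]
tool_rot: [-0.002, 2.903, -1.2]
ft_force: [0.7, -0.6, -1.0]
grip_width: 0.305
[0.54956553 0.25238902 0.22731861] [ 0.001 -0.706 -0.708] [-0.84  0.61  0.06  1.2   0.52  1.89  0.81]
hit [0.54986392 0.0355887  0.01      ]
side 0.094 [229.08215673 106.79943222]
side -0.058 [212.22200319  51.51243026]
top 0.094 [161.13798294 177.06701505]
top -0.058 [ 85.75883904 168.9250634 ]
```

View pics/t2.png

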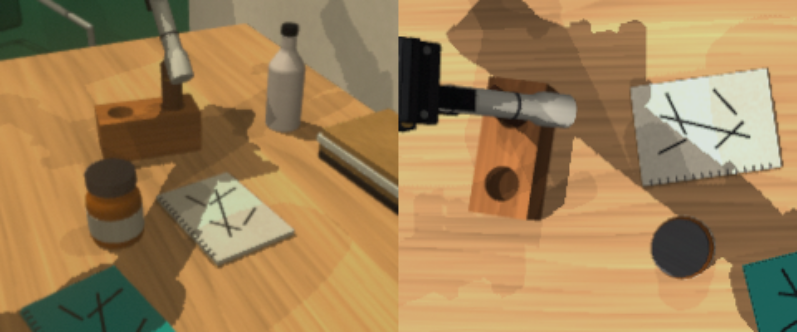

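The view shows the torch slanted at about 45° with its head toward the page. Lens is at side px (229,108) against a predicted (229,107). The pencil box is still in its well. One numeric check of the actual torch axis, since it could have shifted in the grip.

Run:
```python
from h import *
s=ctrl.get_state();M=R.from_rotvec(s['tool_rot']).as_matrix();z=M[:,2];p=s['position']
g={}
for n,f,(ox,oy) in(("side","pics/sA.png",(120,60)),("top","pics/tA.png",(60,110))):
    im=cv2.imread(f);hsv=cv2.cvtColor(im,cv2.COLOR_BGR2HSV).astype(int)
    m=(hsv[...,1]<70)&(hsv[...,2]>85)
    a,b=proj(par(n),p+z*.09),proj(par(n),p+z*.02);c=(a+b)/2-[ox,oy]
    k=min(blobs(m,80),key=lambda q:abs(cv2.pointPolygonTest(q,tuple(map(float,c)),True)) if cv2.pointPolygonTest(q,tuple(map(float,c)),True)<0 else -1)
    mm=np.zeros(m.shape,np.uint8);cv2.drawContours(mm,[k],-1,1,-1)
    pts=np.argwhere(mm)[:,::-1].astype(float);l=cv2.fitLine(pts.astype(np.float32),cv2.DIST_L2,0,.01,.01).ravel()
    d=(a-b)/np.linalg.norm(a-b);l[:2]*=np.sign(l[:2]@d)
    print(n,len(pts),cv2.boundingRect(k),"axis",l[:2],"pred",d,"perp off",np.cross(np.append(l[2:]+[ox,oy]-b,0),np.append(d,0))[2])
    o,r1=ray(par(n),l[2:]+[ox,oy]);_,r2=ray(par(n),l[2:]+[ox,oy]+20*l[:2]);g[n]=(o,np.cross(r1,r2))
n1,n2=g['side'][1],g['top'][1];d=np.cross(n1,n2);d/=np.linalg.norm(d);d*=-np.sign(d[2])
q=np.linalg.solve(np.array([n1,n2,[0,0,1]]),[n1@g['side'][0],n2@g['top'][0],.01])
print("measured axis",d,"tilt deg",np.degrees(np.arccos(-d[2])),"hit at page height",q)
```

```text
side 486 (92, 0, 24, 49) axis [0.27934352 0.96019125] pred [0.29185443 0.95646275] perp off 0.2698747830253816
top 554 (73, 55, 34, 22) axis [0.9858711  0.16750595] pred [0.9942137  0.10742027] perp off 0.9608542809541001
measured axis [-0.09923462 -0.85283524 -0.51266416] tilt deg 59.15854861991235 hit at page height [ 0.5228717  -0.05622573  0.01      ]
```

The two views' planes are almost parallel (the torch lies near the epipolar plane), so that tilt figure is ill-conditioned. The wrist camera views the torch from a much better angle.

Run:
```python
from h import *
s=ctrl.get_state();M=R.from_rotvec(s['tool_rot']).as_matrix();z=M[:,2];p=s['position'];P=par("wrist")
im=ctrl.get_image("wrist");cv2.imwrite("pics/w3.png",im[:,:,::-1])
for f in(.094,.058,.02,-.02):print(f,proj(P,p+z*f))
print("page",proj(P,[.55,.036,.01]))
L=p+z*.094
for e in(-.019,.019):print("rim tooly",proj(P,L+M[:,1]*e),"rim toolx",proj(P,L+M[:,0]*e), "body",proj(P,p+z*.03+M[:,1]*e*14/19))
```

```text
0.094 [255.26499074 187.1931217 ]
0.058 [255.38810498 197.44430656]
0.02 [255.55961246 211.72436651]
-0.02 [255.81371858 232.88043021]
page [254.98286558 155.59166381]
rim tooly [235.26339497 187.18175943] rim toolx [255.23861854 206.30194303] body [236.86513636 207.52096373]
rim tooly [275.26511798 187.20435438] rim toolx [255.29227267 167.43574787] body [274.15208896 207.54062516]
```

View pics/w3.png

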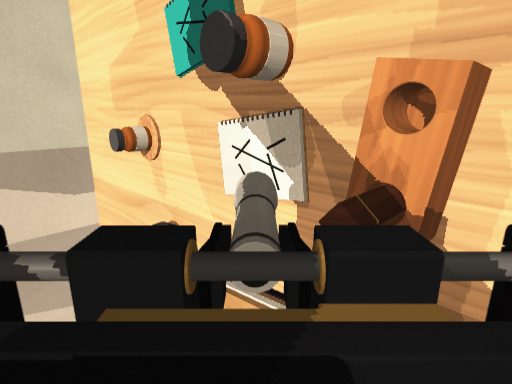

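Wrist view: torch head centre at about (257,185) and page visible around (263,157), slightly right of the prediction. Comparing the page corners numerically.

Run:
```python
from h import *
P=par("wrist")
T=par("top");C=[onz(T,(60+(u-1)/3,140+(v-1)/3),.01) for u,v in((443,247),(694,212),(668,33),(418,68))]
print([proj(P,c).round(1).tolist() for c in C],"coaster",proj(P,[.542,-.34,.008]))
im=cv2.imread("pics/w3.png");c=im[90:300,190:330];cv2.imwrite("pics/w3c.png",cv2.resize(c,None,fx=3.8,fy=2.8*1,interpolation=2))
```

```text
[[296.9, 106.2], [216.1, 120.2], [223.8, 192.1], [303.8, 199.3]] coaster [145.95302401 136.65737517]
```

View pics/w3c.png

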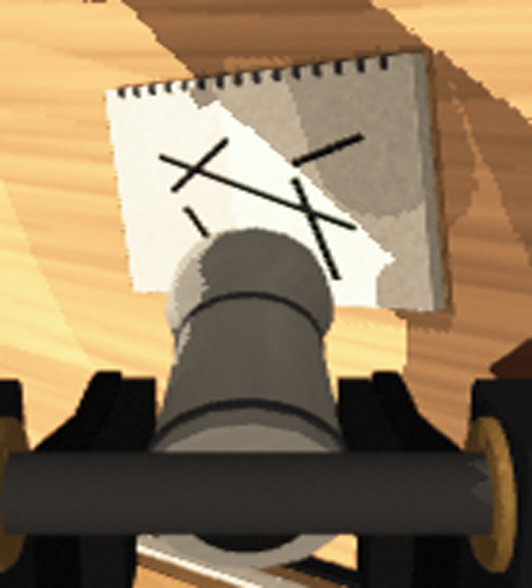

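Page corners and torch head sit within about 2 px of prediction, with the same small bias, so the aim is good to about 1°. Settling and handing in.

```bash
python3 -m creep '[[[0.1,0,0,0,0,0,0],[0.1,0,0,0,0,0,0],[0.1,0,0,0,0,0,0],[0.1,0,0,0,0,0,0],[0.1,0,0,0,0,0,0]]]'
python3 - <<'E'
from h import *
s=ctrl.get_state();print(np.abs(s['qd']).max());ctrl.close_job()
E
```

```text
time: 17.55
position: [0.5499, 0.2518, 0.2269]
tool_rot: [-0.0, 2.903, -1.202]
ft_force: [0.2, -0.3, -1.8]
grip_width: 0.304
0.001317667063386023
the job is handed in; nothing more can be done
```

I moved the jar from the page to the cork coaster. Then I drew the torch out of the holder and tipped it to about 45°. The job is handed in at 17.6 s, with the arm still holding the torch.

**Jar:** After release the side camera showed it upright on the coaster, its lid within 2 px of where it should be. The top camera was blocked by the arm at that point.

**Torch:**
- **Position:** the lens is about 16 cm above the desk and its lowest edge about 14–15 cm.
- **Aim:** from the tool pose, its axis meets the page within about 1 mm of the measured page centre. The wrist picture agrees to about 1°, roughly 4 mm on the page.
- **Stillness:** joint speeds are close to zero and the grip is steady, at 45 N.

**Check that disagreed:** working out the slant from the side and top views together gave 59° and a point about 10 cm off the page centre. I set it aside because from those two cameras the torch lies in nearly the same plane, so small pixel errors blow up. I relied on the wrist view and the tool pose instead.

**Bystanders:** the pencil box and flask were in place in the last pictures I viewed. I did not check the vase again after the moves, but the arm did not go near it.

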